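Level the resin board and load the kumiko mould

TASK

Get the casting board ready for the next resin pour: take the finished amber coasters, one or two, out of the mould and lay them flat on the floor of the wooden tray, and turn the foot screws until the bubble sits wholly inside the ring of its vial. Only when the board is level, lay every loose wooden blank flat on the floor of the mould cavity that has its outline, with the bubble still inside the ring when you have finished. Leave the lattice panel, the jar and the cup where they stand.

Things in the scene. Friction and masses are not known exactly. Their poses are not given: they have to be found in the camera images.
- board: the levelling board: an aluminium plate, 230 mm along its x and 290 mm along its y, top about 22 mm and underside about 12 mm above the bench, on three foot screws. It stands fast: it cannot be shifted or lifted. Origin on the bench under the plate's middle, z up; its x and y are turned only a little from the world's
- mould: the grey mould block fixed on the plate's middle: 76 mm along the board's x, 270 mm along its y, 10 mm high, its top about 32 mm above the bench, with four cavities 6 mm deep in a row along y, each of the outline of one kind of blank. Origin at the middle of its underside; tilts with the plate
- screw_a_top (a point): centre of the top of a foot screw's round black knob, far left of the board (85, 100 mm along its x, y). 34 mm across, 20 mm high, top 62 mm above the bench, upright axis; it neither rises nor sinks, and this point does not turn with it. Clockwise from above lifts the plate at that foot, anticlockwise lowers it, 4 mm a turn; friction 0.05 N m; stays as left; half a turn or more is free either way
- screw_b_top (a point): centre of the top of a foot screw's round black knob, far right of the board (85, -100 mm along its x, y). 34 mm across, 20 mm high, top 62 mm above the bench, upright axis; it neither rises nor sinks, and this point does not turn with it. Clockwise from above lifts the plate at that foot, anticlockwise lowers it, 4 mm a turn; friction 0.05 N m; stays as left; half a turn or more is free either way
- screw_c_top (a point): centre of the top of a foot screw's round black knob, near side of the board (-85, 0 mm along its x, y). 34 mm across, 20 mm high, top 62 mm above the bench, upright axis; it neither rises nor sinks, and this point does not turn with it. Clockwise from above lifts the plate at that foot, anticlockwise lowers it, 4 mm a turn; friction 0.05 N m; stays as left; half a turn or more is free either way
- vial_centre (a point): centre of the round bubble vial (bull's-eye level, 60 mm over its aluminium rim, rim top about 37 mm above the bench) on the plate's near left corner, at the height of the bubble. A black ring line of 20 mm clear diameter is marked round this centre
- bubble (a point): centre of the pale bubble, 14 mm across, in that vial. It floats to the plate's higher side: about 2.6 mm towards a foot (along the line to it from the middle of the other two feet) for each radian that this foot's screw turns clockwise. It settles within half a second; the board is level when it lies at the ring's centre
- blank_round: a loose wooden kumiko blank (lattice rosette in a rim), a disc, 54 mm across, 16 mm thick, about 35 g; origin at the middle of its underside, z up. May be absent
- cavity_round (a point): centre of the floor of the mould's cavity for that outline, 57.5 mm across, 6 mm deep, so a blank lying in it stands 10 mm proud; axes along the board's, z square to the plate
- blank_hex: a loose wooden kumiko blank (lattice rosette in a rim), a regular hexagon, 50 mm across its flats and 57.7 mm across its corners; two of its flats face the body's +x and -x, 16 mm thick, about 35 g; origin at the middle of its underside, z up. May be absent
- cavity_hex (a point): centre of the floor of the mould's cavity for that outline, a hexagon 53.5 mm across its flats, two flats facing the point's +x and -x, 6 mm deep, so a blank lying in it stands 10 mm proud; axes along the board's, z square to the plate
- blank_square: a loose wooden kumiko blank (lattice rosette in a rim), a square of 48 x 48 mm, its sides along the body's x and y, 16 mm thick, about 35 g; origin at the middle of its underside, z up. May be absent
- cavity_square (a point): centre of the floor of the mould's cavity for that outline, 51.5 x 51.5 mm, 6 mm deep, so a blank lying in it stands 10 mm proud; axes along the board's, z square to the plate
- blank_oblong: a loose wooden kumiko blank (lattice rosette in a rim), a rectangle, 36 mm along the body's x and 60 mm along its y, 16 mm thick, about 35 g; origin at the middle of its underside, z up. May be absent
- cavity_oblong (a point): centre of the floor of the mould's cavity for that outline, 39.5 mm along the point's x and 63.5 mm along its y, 6 mm deep, so a blank lying in it stands 10 mm proud; axes along the board's, z square to the plate
- coaster_round: a finished round coaster, a wooden lattice filled with amber resin, of the same size as the round blank (a disc, 54 mm across; 16 mm thick), about 45 g; at the start it lies in the mould's round cavity. Origin at the middle of its underside, z up. May be absent
- coaster_square: a finished square coaster, a wooden lattice filled with amber resin, of the same size as the square blank (a square of 48 x 48 mm, its sides along the body's x and y; 16 mm thick), about 45 g; at the start it lies in the mould's square cavity. Origin at the middle of its underside, z up. May be absent
- tray: a shallow fixed wooden tray for finished pieces, 150 x 150 mm outside, walls 7 mm thick and 20 mm high, floor 7 mm thick; origin on the bench under its middle
- tray_in (a point): middle of the tray's inner floor (136 x 136 mm); x and y along the tray's sides
- panel: a finished lattice panel, 100 x 240 x 12 mm, lying on the bench beyond the board: leave alone
- resin_jar: a closed jar, 64 mm across, 110 mm high, standing on the bench: leave alone
- mix_cup: an empty white mixing cup, 70 mm across, 75 mm high, standing on the bench: leave alone
Not all that is in view belongs to the job. Leave any black or green look-alike of the blank_hex alone.

How it is judged:
By the outcome, as a careful person would: the job done as asked, in the order asked, and still so for the second after the job is handed in, with the robot touching nothing.
Of coaster_round, coaster_square only 1 to 2 are there at a start; the rules pass over those that are not, and their reading is None.
Of blank_round, blank_hex, blank_square, blank_oblong only 3 to 4 are there at a start; the rules pass over those that are not, and their reading is None.
At some moment in a run one of blank_round, blank_hex, blank_square, blank_oblong may be knocked a few centimetres aside while the robot is not near it.
Once in a run the grip may slacken for a moment while it holds something.
It also fails if it takes over 210 s, if anything falls off the work surface, if the arm or the gripper's body presses on something with over 40 N, if the wrist force passes 120 N, or if a joint passes its speed limit or range.

ROBOT

A 6-joint arm with a two-finger parallel gripper is mounted at the origin on the work surface. World frame = base frame: x ahead of the robot, y to its left, z up, the work surface at z = 0. Lengths are in m, angles in degrees, forces in N, time in s.
With the tool pointing down it reaches from about 0.375 to 0.75 m from the base axis. Payload 9 kg.
Tool frame: the origin (TCP) lies where the fingers leave the gripper's body, on its centre line; the fingertips stand 73 mm ahead of it and the grasp point (between the pads) lies 54 mm ahead of it (robot.tip_reach is the distance from the TCP to the fingertips, in m); z points along the fingers, y is the line along which they close (so a half turn about z gives the same grasp; the last joint's range is limited). The gripper opens to 85 mm and grips with 20 to 120 N. Pads are 22 mm wide; open, the fingers measure 114 mm over their backs; the gripper's body (76 mm by 85 mm) begins 54 mm behind the grasp point. The pads swing forward as they close: fully open they stand 13 mm farther back than shut.
Start: joints at [53.933, 5.964, 5.575, 89.605, 0, 77.527], TCP at [0.24, 0.55, 0.304] pointing down, gripper open.
Joint ranges: [-171.21, 171.21], [-48.23, 106.86], [-62.78, 66.21], [-105.2, 120.99], [-86.42, 89.51], [-180, 180]. Speed limits (degrees/s): [127.2, 127.2, 147.25, 180, 180, 180].

INTERFACE

Orientations are given as [roll, pitch, yaw] about the fixed x, y, z axes, in that order (R = Rz(yaw) Ry(pitch) Rx(roll)).
In Python, from plant import robot gives the robot as it stands. Calls block until the motion is done:
- robot.move_pose(position, orientation): joint-space move of the TCP to a pose.
- robot.line_to(position, vel=0.15, rotation=None, guard=None): straight line of the TCP; rotation=None keeps the orientation; vel is the mean speed in m/s. With guard (N) it stops when the force on the tool has changed by that much, and returns True; else False.
- robot.goto_joints(angles): joint-space move.
- robot.set_gripper(opening): finger opening in m; the grip force is fixed at half the most; returns when the fingers have stopped.
- robot.pause(seconds).
- robot.ik(position, orientation): joint angles nearest the present ones, or None.
- robot.observe(): the state.
- robot.grab_frame(name): name is "side" or "top" or "wrist"; returns the picture (384x512x3 uint8, blue, green, red); there is no depth.
- robot.get_calibration(name): a dict with "vertical_fov" (degrees; the focal length in pixels is half the picture's height over the tangent of half this angle, whatever the lens; pixels are square), "cx", "cy" (the principal point, pixels), "rvec" (rotation vector, rad) and "tvec" (3), from world to camera coordinates, as OpenCV has them. Camera axes: x right, y down, z forward; pixel columns grow to the right and rows downward; lengths in m; the calibration is good to about 2 mm. A picture is of the moment at which its call begins: read the wrist's pose just before it. get_calibration takes no time and is no camera call; for the wrist camera it gives the pose at the moment of the call.
A pose or a line that the arm cannot do raises robot.IKError and nothing moves.
- robot.job_done(): hands the job in; it is judged then, once.
The state is a dict: "time": time; "q": joint angles; "qvel": joint speeds; "joint_torque": joint torques, N m; "tool_pos": TCP position; "tcp_rot": TCP orientation; "ft_force": force on the tool from outside, world axes, zero at the start; "torque": the same for the moment, N m; "gripper_width": finger opening in m; "gripper_force": force on a finger pad.
Only numpy, scipy, OpenCV 4.12 (cv2) and the standard library are available. Lean on these libraries where they do the work, as an engineer would, in place of code of your own. Each camera call takes 0.05 s, during which the arm holds its last target. There are 200 camera calls.

## Working session

There is one attempt and no reset: what is moved stays moved. The work goes in short steps, each a Python script; the robot and the scene stay as the last script left them, time stands still between calls to the robot, and variables do not carry over. Pictures are saved under pics/ and viewed, at most 14 in all, crops included, and the job is handed in when it is done.

```bash
ls; mkdir -p pics
python3 - <<'E'
from plant import robot
import cv2
for n in("top","side"):
    im=robot.grab_frame(n); cv2.imwrite(f"pics/{n}0.png",im)
    c=robot.get_calibration(n); print(n,c)
o=robot.observe(); print(o)
E
```

```text
pics
top {'vertical_fov': 55.97011101807044, 'cx': 256.77382192547765, 'cy': 191.55055542110438, 'rvec': array([ 2.16046863, -2.17217065,  0.13829012]), 'tvec': array([-0.01862296,  0.63052628,  0.98396748])}
side {'vertical_fov': 55.59622887142652, 'cx': 260.30387518505387, 'cy': 197.3011707682547, 'rvec': array([ 0.32197973, -2.61541067,  1.51721393]), 'tvec': array([0.6068478 , 0.14817713, 1.10439774])}
{'time': 0.1, 'q': array([ 5.39325806e+01,  5.99338235e+00,  5.52975097e+00,  8.96025361e+01,
       -9.43268928e-04,  7.75251824e+01]), 'qvel': array([ 0.00503124, -0.03309392,  0.14233741, -0.02978171,  0.00258649,
       -0.16108433]), 'joint_torque': array([ 4.83754469e-03, -5.58205712e+01,  5.04722786e+01,  1.30088063e-02,
       -3.49166021e-04, -1.47479639e-06]), 'tool_pos': array([0.24002063, 0.54966977, 0.30320162]), 'tcp_rot': array([-1.79935191e+02, -1.33718797e-02,  1.56407391e+02]), 'ft_force': array([ 0.70652187,  0.3415584 , -0.0696459 ]), 'torque': array([0.01170969, 0.03678949, 0.04621236]), 'gripper_force': 0.0, 'gripper_width': 0.0852249299795381}
```

View pics/top0.png

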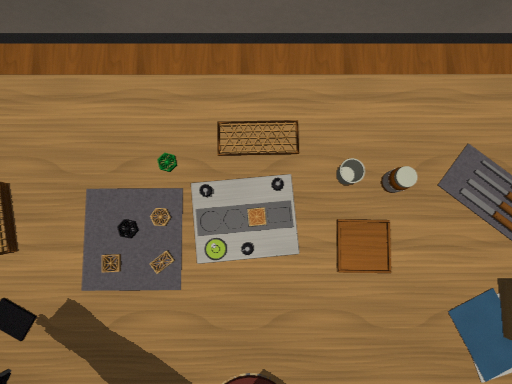

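View pics/side0.png

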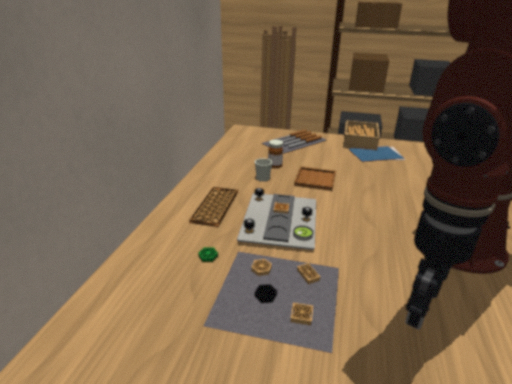

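Top view: the board is centred near (245,218), with knobs a (206,190), b (278,184), c (247,248) and the vial at (216,249). One amber square coaster lies at (257,216), and the tray is at (363,245). Hexagons in view: wooden (160,216), black (128,228) and green (167,162). Only the wooden one fits blank_hex. The square blank is at (111,263) and the oblong at (162,262). There is no round blank.

```bash
cat > h.py <<'E'
import numpy as np, cv2
from plant import robot
def cal(n):
    c=robot.get_calibration(n); f=192/np.tan(np.radians(c["vertical_fov"]/2))
    K=np.array([[f,0,c["cx"]],[0,f,c["cy"]],[0,0,1]]); return K,cv2.Rodrigues(c["rvec"])[0],np.ravel(c["tvec"])
def back(c,uv,z):
    K,R,t=c; uv=np.atleast_2d(uv).astype(float); d=np.c_[uv,np.ones(len(uv))]@np.linalg.inv(K).T@R; o=-R.T@t
    return o+d*((z-o[2])/d[:,2])[:,None]
def proj(c,P):
    K,R,t=c; p=np.atleast_2d(P)@R.T+t; p=p@K.T; return p[:,:2]/p[:,2:]
def snap(n,name=None):
    c=cal(n); im=robot.grab_frame(n)
    if name: cv2.imwrite(f"pics/{name}.png",im)
    return c,im
def down(x,y,z,yaw,f=robot.move_pose):
    return f([x,y,z],[180,0,yaw])
E
python3 - <<'E'
from h import *
c=cal("top")
for n,uv,z in [("a",(206,190),.062),("b",(278,184),.062),("c",(247,248),.062),("vial",(216,249),.037),("coast",(257,216),.042),("tray",(363,245),.02),("hex",(160,216),.016),("sq",(111,263),.016),("obl",(162,262),.016),("cup",(351,172),.04),("jar",(400,178),.1)]:
    print(n,back(c,uv,z)[0].round(3))
w=cal("wrist"); print("wristcam C",(-w[1].T@w[2]).round(3),"axis",w[1][2].round(3),w[1][0].round(3),w[0][0,0])
for p in [(.43,.27),(.5,.1)]:
    for yaw in (0,90,180,-90): print(p,yaw,robot.ik([*p,.28],[180,0,yaw]))
E
```

```text
a [0.632 0.118 0.062]
b [ 0.648 -0.081  0.062]
c [0.474 0.006 0.062]
vial [0.471 0.092 0.037]
coast [ 0.561 -0.022  0.042]
tray [ 0.479 -0.322  0.02 ]
hex [0.564 0.254 0.016]
sq [0.433 0.388 0.016]
obl [0.435 0.245 0.016]
cup [ 0.685 -0.29   0.04 ]
jar [ 0.658 -0.404  0.1  ]
wristcam C [0.164 0.583 0.373] axis [ 0.294 -0.131 -0.947] [ 0.401  0.916 -0.002] 325.34368533557864
(0.43, 0.27) 0 [  17.33667594  -10.43059589  -12.91748699   87.51310889    0.
 -162.66332406]
(0.43, 0.27) 90 [ 17.33667594 -10.43059589 -12.91748699  87.51310889   0.
 107.33667594]
(0.43, 0.27) 180 [ 17.33667594 -10.43059589 -12.91748699  87.51310889   0.
  17.33667594]
(0.43, 0.27) -90 [ 17.33667594 -10.43059589 -12.91748699  87.51310889   0.
 -72.66332406]
(0.5, 0.1) 0 [ -3.41427017 -10.04713873 -12.5756576   87.47148112   0.
 176.58572983]
(0.5, 0.1) 90 [ -3.41427017 -10.04713873 -12.5756576   87.47148112   0.
  86.58572983]
(0.5, 0.1) 180 [ -3.41427017 -10.04713873 -12.5756576   87.47148112   0.
  -3.41427017]
(0.5, 0.1) -90 [ -3.41427017 -10.04713873 -12.5756576   87.47148112   0.
 -93.41427017]
```

Run:
```python
from h import *
down(.52,.29,.24,180); c,im=snap("wrist","w_bl"); np.save("c1.npy",np.array(c,dtype=object),allow_pickle=True)
down(.54,.02,.24,180); c2,im2=snap("wrist","w_bd"); np.save("c2.npy",np.array(c2,dtype=object),allow_pickle=True)
print(robot.observe()["time"])
```

```text
Traceback (most recent call last):
ValueError: could not broadcast input array from shape (3,3) into shape (3,)
```

View pics/w_bl.png

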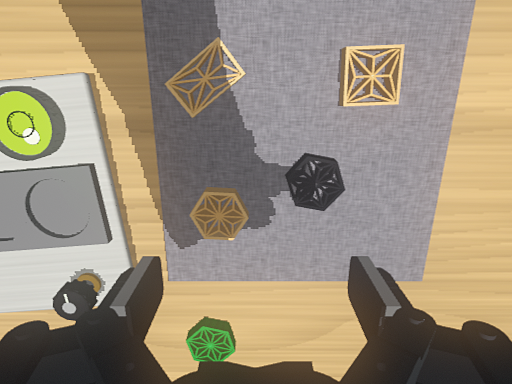

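The wooden blanks on the mat are the oblong (206,78), square (373,75) and hex (219,214). The black hex (315,181) and green hex (211,341) are look-alikes to leave. Next is the board view.

```bash
cat >> h.py <<'E'
from scipy.optimize import minimize
def poly(kind):
    if kind=="hex": a=np.radians(30+60*np.arange(6)); return .02887*np.c_[np.cos(a),np.sin(a)]
    if kind=="round": a=np.radians(10*np.arange(36)); return .027*np.c_[np.cos(a),np.sin(a)]
    x,y=dict(square=(.024,.024),oblong=(.018,.03))[kind]; return np.array([[x,y],[-x,y],[-x,-y],[x,-y]])
def woodmask(im):
    b,g,r=[im[...,i].astype(int) for i in range(3)]
    return ((r-b)*100>28*np.maximum(r,1)).astype(np.uint8)
def prism(c,kind,p,z0,h=.016):
    a=p[2]; R=np.array([[np.cos(a),-np.sin(a)],[np.sin(a),np.cos(a)]]); q=poly(kind)@R.T+p[:2]
    return cv2.convexHull(proj(c,np.vstack([np.c_[q,0*q[:,0]+z0],np.c_[q,0*q[:,0]+z0+h]])).astype(np.float32))
def fit(c,im,kind,xy,z0=0,yaws=None,rad=.05,h=.016):
    """best (x,y,yaw deg) of a piece near xy: convex hull of its wood-coloured pixels vs. that of the projected prism"""
    m=woodmask(im); near=np.zeros_like(m); uv=proj(c,[[*xy,z0+.012]])[0]
    s=np.linalg.norm(proj(c,[[xy[0],xy[1]+rad,z0+.012]])[0]-uv); cv2.circle(near,tuple(int(v) for v in uv),int(s),1,-1)
    m=cv2.morphologyEx(m*near,cv2.MORPH_CLOSE,np.ones((5,5))); n,l,st,_=cv2.connectedComponentsWithStats(m)
    if n<2: return None
    k=1+np.argmax(st[1:,4]); H=cv2.convexHull(cv2.findContours((l==k).astype(np.uint8),0,2)[0][0]).astype(np.float32)
    def cost(p):
        q=prism(c,kind,p,z0,h); i=cv2.intersectConvexConvex(H,q)[0]; return 1-i/(cv2.contourArea(H)+cv2.contourArea(q)-i)
    x0=back(c,H.reshape(-1,2).mean(0),z0+.008)[0]; best=None
    for y in (yaws if yaws is not None else np.arange(0,180,15)):
        S=np.array([[x0[0],x0[1],np.radians(y)]]*4); S[1,0]+=.006; S[2,1]+=.006; S[3,2]+=.15
        r=minimize(cost,S[0],method="Nelder-Mead",options=dict(initial_simplex=S,xatol=1e-4,fatol=1e-4))
        if best is None or r.fun<best.fun: best=r
    return best.x[0],best.x[1],np.degrees(best.x[2]),best.fun
E
python3 - <<'E'
from h import *
import pickle
c,im=snap("wrist","w_bl2")
for k,uv in (("hex",(219,214)),("square",(373,75)),("oblong",(206,78))):
    print(k,np.round(fit(c,im,k,back(c,uv,.012)[0][:2]),4))
down(.54,.02,.24,180); c2,im2=snap("wrist","w_bd"); pickle.dump(c2,open("c2.pkl","wb"))
print(robot.observe()["time"],(-c2[1].T@c2[2]))
E
```

```text
hex [5.61300e-01 2.54400e-01 5.67712e+01 2.13000e-02]
square [4.31700e-01 3.90300e-01 9.20455e+01 1.48000e-02]
oblong [4.33700e-01 2.46800e-01 2.17682e+02 6.90000e-03]
2.7417 [0.45719367 0.02067873 0.30977276]
```

View pics/w_bd.png

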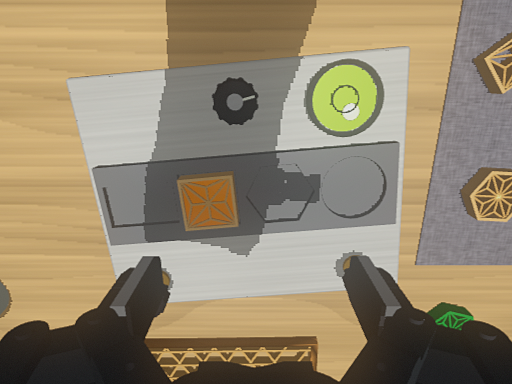

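The board view shows the square cavity holding the coaster at (208,201). The hex cavity is at (283,192), the round one at (353,186) and the oblong at (142,206). The ring is near (345,98), with the bubble at (350,112), about 12 mm towards +x. Next is a closer look at the vial and a fit of the board pose.

```bash
cat >> h.py <<'E'
from scipy.optimize import least_squares
def bubble(c,im,v=(.471,.092),z=.034):
    """ring-centre and bubble world xy. ring = dark line pixels, bubble = pale blob, inside the green disc"""
    uv=proj(c,[[*v,z]])[0]; s=np.linalg.norm(proj(c,[[v[0],v[1]+.04,z]])[0]-uv)
    near=np.zeros(im.shape[:2],np.uint8); cv2.circle(near,tuple(int(a) for a in uv),int(s),1,-1)
    hsv=cv2.cvtColor(im,cv2.COLOR_BGR2HSV); green=((hsv[...,0]>25)&(hsv[...,0]<50)&(hsv[...,1]>110)&(hsv[...,2]>50)&(near>0)).astype(np.uint8)
    H=cv2.convexHull(np.argwhere(green)[:,::-1].astype(np.int32)); disc=cv2.fillPoly(np.zeros_like(green),[H],1)
    disc=cv2.erode(disc,np.ones((5,5))); e=cv2.fitEllipse(H)
    w=((hsv[...,1]<90)&(hsv[...,2]>110)&(disc>0)).astype(np.uint8); n,l,st,ce=cv2.connectedComponentsWithStats(w)
    b=None
    if n>1:
        k=1+np.argmax(st[1:,4]); hb=cv2.convexHull(np.argwhere(l==k)[:,::-1].astype(np.int32)); m=cv2.moments(hb); b=(m["m10"]/m["m00"],m["m01"]/m["m00"])
    ring=np.argwhere((hsv[...,2]<90)&(disc>0))[:,::-1]
    P=back(c,ring,z)[:,:2]; d0=back(c,e[0],z)[0,:2]
    P=P[np.abs(np.linalg.norm(P-d0,axis=1)-.0105)<.005]
    r=least_squares(lambda p:np.linalg.norm(P-p[:2],axis=1)-p[2],[*d0,.0105],loss="soft_l1",f_scale=.0005).x
    return r, d0, (back(c,b,z)[0,:2] if b else None)
E
python3 - <<'E'
from h import *
import pickle
c2=pickle.load(open("c2.pkl","rb")); im2=cv2.imread("pics/w_bd.png")
M=back(c2,[(93,168),(398,142),(396,224),(111,244)],.032)[:,:2]; print(M.round(4),M.mean(0),[np.linalg.norm(M[i]-M[(i+1)%4]).round(4) for i in range(4)])
print("bd yaw",[np.degrees(np.arctan2(*(-(q-p)*[1,-1]))).round(2) for p,q in ((M[0],M[1]),(M[3],M[2]))])
print("knob c",back(c2,(235,101),.062)); print("coaster",fit(c2,im2,"square",(.561,-.022),.026))
print(bubble(c2,im2))
down(.554,.092,.18,180); c,im=snap("wrist"); print(bubble(c,im),robot.observe()["time"])
uv=proj(c,[[.471,.092,.034]])[0].astype(int); x0,y0=max(uv[0]-80,0),max(uv[1]-80,0)
cv2.imwrite("pics/vial.png",cv2.resize(im[y0:y0+160,x0:x0+160],None,fx=2.5,fy=2.5))
for p in bubble(c,im): 
    if p is not None: print(proj(c,[[p[0],p[1],.034]])-[x0,y0])
E
```

```text
[[ 0.5288 -0.1221]
 [ 0.5057  0.1428]
 [ 0.5823  0.1518]
 [ 0.6033 -0.1169]] [0.55503326 0.01391444] [np.float64(0.2659), np.float64(0.0772), np.float64(0.2695), np.float64(0.0748)]
bd yaw [np.float64(4.98), np.float64(4.47)]
knob c [[0.47032408 0.00572635 0.062     ]]
coaster (np.float64(0.5587047870742367), np.float64(-0.021174820426024442), np.float64(5.2351698650891425), np.float64(0.011000934858122924))
(array([0.47016974, 0.09364874, 0.01055928]), array([0.4690969 , 0.09289757]), array([0.4798701 , 0.09907773]))
(array([0.47000219, 0.09380645, 0.01054884]), array([0.46903998, 0.09388081]), array([0.47993412, 0.09964421])) 3.2583
[[83.32073249 78.56761459]]
[[83.44573975 76.93994904]]
[[92.45004421 95.11405836]]
```

View pics/vial.png

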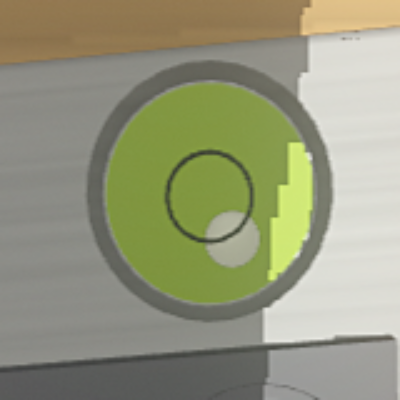

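Bubble offset in the board frame is about (10.4, 4.9) mm. Turning c 168° clockwise and a 124° anticlockwise should level it. First, the coaster goes to the tray.

```bash
cat >> h.py <<'E'
def st(msg=""):
    o=robot.observe(); print(msg,"t%.1f"%o["time"],"pos",o["tool_pos"].round(4),"w%.4f"%o["gripper_width"],"gf%.1f"%o["gripper_force"],"F",o["ft_force"].round(1)); return o
def zline(z,vel=.1,guard=None):
    p=robot.observe()["tool_pos"]; return robot.line_to([p[0],p[1],z],vel=vel,guard=guard)
def pick(x,y,yaw,zfloor,width,gap=.0025,up=.2):
    """zfloor: height of the surface under the fingertips; width: opening to approach with"""
    robot.set_gripper(width); down(x,y,zfloor+.12,yaw); zline(zfloor+.085,.1)
    hit=zline(zfloor+.060,.03,guard=4); z=robot.observe()["tool_pos"][2]; print("touch",hit,z-zfloor)
    zline(z+gap,.05); robot.set_gripper(0); st("gripped"); zline(up,.15); return st("lifted")
E
python3 - <<'E'
from h import *
o=pick(.5587,-.0212,95,.032,.064)
E
```

```text
touch True 0.06622095311096074
gripped t6.5 pos [ 0.5599 -0.0209  0.102 ] w0.0461 gf63.3 F [1.1 1.4 8.1]
lifted t7.3 pos [ 0.5594 -0.0208  0.1987] w0.0462 gf61.4 F [-1.1  0.2 -0.4]
```

Run:
```python
from h import *
down(.479,-.322,.2,95); zline(.105,.15); print(zline(.078,.03,guard=3)); st(); robot.set_gripper(.066); zline(.2,.2); st()
down(.479,-.322+0,.25,95); c,im=snap("wrist","tray")
print(fit(c,im,"square",(.479,-.322),.007))
t,imt=snap("top"); cv2.imwrite("pics/tray_t.png",cv2.resize(imt[190:300,320:410],None,fx=4,fy=4))
```

```text
True
 t9.9 pos [ 0.4797 -0.3209  0.084 ] w0.0463 gf62.1 F [0.2 1.7 5.8]
 t11.0 pos [ 0.4789 -0.3201  0.1987] w0.0658 gf0.0 F [ 0.1 -0.1 -0.5]
(np.float64(0.4766525235765443), np.float64(-0.3025285324518946), np.float64(4.218488007391131), np.float64(0.6834388652322436))
```

View pics/tray.png

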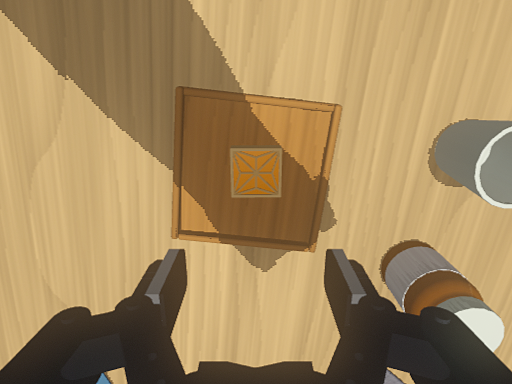

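The coaster lies flat on the tray floor at (256,173). Now the screws.

```bash
cat >> h.py <<'E'
def turn(x,y,deg):
    """turn the knob at x,y by deg, clockwise positive (q6 grows clockwise)"""
    q1=np.degrees(np.arctan2(y,x)); yaw=q1+180+deg/2   # start at q6=-deg/2
    robot.set_gripper(.060); down(x,y,.17,(yaw+180)%360-180); zline(.120,.1); robot.set_gripper(0); o=st("knob grip")
    q=o["q"].copy(); print("q6",q[5]); n=max(1,int(np.ceil(abs(deg)/60)))
    for i in range(n):
        q[5]+=deg/n; robot.goto_joints(q)
    o=st("turned"); print("q6",o["q"][5]); robot.set_gripper(.060); zline(.17,.15)
def vial(name=None):
    down(.554,.092,.18,180); robot.pause(.4); c,im=snap("wrist",name); r,d0,b=bubble(c,im)
    f=np.radians(4.8); R=np.array([[np.cos(f),-np.sin(f)],[np.sin(f),np.cos(f)]]); e=(b-r[:2])*1e3
    print("bubble offset world mm",e.round(2),"board",(R.T@e).round(2),"|%.2f|"%np.linalg.norm(e),"ring r",r[2].round(4)); return R.T@e
E
python3 - <<'E'
from h import *
turn(.4703,.007,168); vial()
turn(.6313,.1205,-124); vial("vial2"); st()
E
```

```text
knob grip t14.7 pos [0.4709 0.0066 0.1211] w0.0310 gf58.9 F [-1.8 -0.5  5.2]
q6 -100.01874836067897
turned t17.5 pos [0.471  0.0057 0.1214] w0.0311 gf59.8 F [-1.  -7.1 -0.3]
q6 67.93920989665736
bubble offset world mm [1.89 4.21] board [2.23 4.03] |4.61| ring r 0.0106
knob grip t22.1 pos [0.6317 0.1205 0.1214] w0.0312 gf59.2 F [-1.2 -0.3  5.3]
q6 50.362601899821726
turned t24.3 pos [0.6316 0.1209 0.1214] w0.0315 gf59.5 F [-0.8  4.5  1.8]
q6 -73.42638148450474
bubble offset world mm [0.05 0.06] board [0.05 0.06] |0.08| ring r 0.0106
 t26.7 pos [0.5541 0.092  0.18  ] w0.0601 gf0.0 F [-0.1 -0.7 -0. ]
```

The bubble is within 0.1 mm of the ring's centre. Next I locate the cavities by matching their rim outlines and re-check the blanks.

```bash
cat >> h.py <<'E'
def rim(kind,n=60):
    s=dict(hex=53.5/50,square=51.5/48,round=57.5/54,oblong=1)[kind]
    p=poly(kind)*s if kind!="oblong" else poly(kind)/[.018,.03]*[.01975,.03175]
    p=np.vstack([p,p[:1]]); return np.vstack([p[i]+(p[i+1]-p[i])*np.linspace(0,1,n//(len(p)-1)+2)[:-1,None] for i in range(len(p)-1)])
def fitrim(c,im,kind,xy,yaw,z=.032,span=.008):
    g=cv2.GaussianBlur(im,(0,0),1.0).astype(np.float32).max(2); G=np.hypot(cv2.Sobel(g,-1,1,0),cv2.Sobel(g,-1,0,1)); G=np.minimum(G,60)
    best=(-1,)
    for dy in (-2,-1,0,1,2):
        a=np.radians(yaw+dy); R=np.array([[np.cos(a),-np.sin(a)],[np.sin(a),np.cos(a)]]); q=rim(kind)@R.T
        for x in np.arange(-span,span+1e-6,.0005):
            for y in np.arange(-span,span+1e-6,.0005):
                P=np.c_[q+[xy[0]+x,xy[1]+y],np.full(len(q),z)]; uv=proj(c,P).astype(np.float32)
                s=cv2.remap(G,uv[:,None,0],uv[:,None,1],1).mean()
                if s>best[0]: best=(float(s),xy[0]+x,xy[1]+y,yaw+dy,uv)
    return best
E
python3 - <<'E'
from h import *
import pickle
f=np.radians(5); R=np.array([[np.cos(f),-np.sin(f)],[np.sin(f),np.cos(f)]]); C=np.array([.5557,.0137])
down(.563,-.07,.19,95); robot.pause(.2); c,im=snap("wrist"); out=im.copy(); res={}
for k,y in (("oblong",-.096),("square",-.0345),("hex",.026),("round",.09)):
    b=fitrim(c,im,k,C+R@[0,y],5); loc=R.T@(np.array(b[1:3])-C); print(k,round(b[0],1),np.round(b[1:4],4),"board",loc.round(4)); res[k]=b[1:4]
    for u in b[4]: cv2.circle(out,tuple(int(round(v)) for v in u),0,(0,0,255),-1)
pickle.dump(res,open("cav.pkl","wb")); cv2.imwrite("pics/cav.png",cv2.resize(out,None,fx=1.5,fy=1.5))
down(.52,.29,.24,180); c,im=snap("wrist","bl3")
for k,xy in (("hex",(.5613,.2544)),("square",(.4317,.3903)),("oblong",(.4337,.2468))): print(k,np.round(fit(c,im,k,xy),4))
st()
E
```

```text
oblong 29.5 [ 0.5651 -0.0799  5.    ] board [ 0.0012 -0.0941]
square 53.4 [ 0.5577 -0.0202  5.    ] board [-0.001  -0.0339]
hex 38.1 [0.5544 0.0431 5.    ] board [0.0013 0.0294]
round 0.0 [0.5399 0.0954 3.    ] board [-0.0087  0.0827]
hex [ 0.5613  0.2544 -3.0941  0.0222]
square [4.31700e-01 3.90300e-01 9.20414e+01 1.36000e-02]
oblong [4.33700e-01 2.46800e-01 3.77966e+01 7.10000e-03]
 t29.5 pos [0.5205 0.289  0.2397] w0.0600 gf0.0 F [0.5 0.4 0.1]
```

View pics/cav.png

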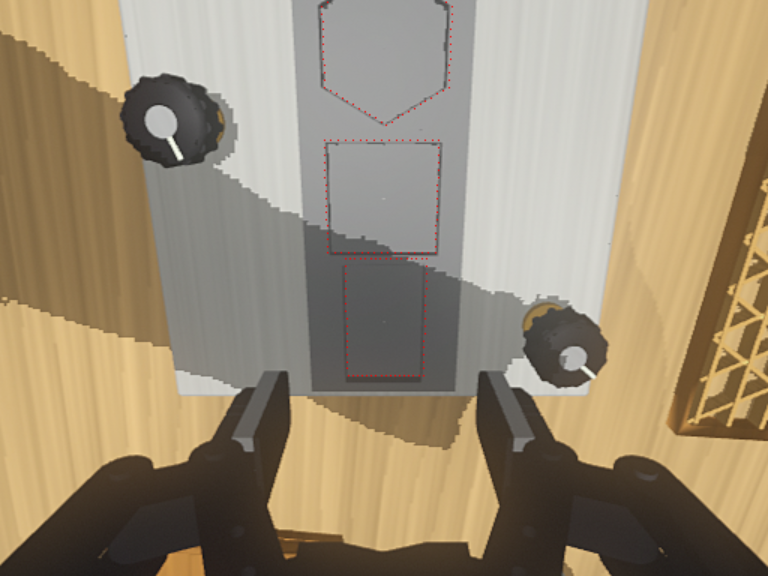

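The outlines fit roughly, to about 2 mm. I'll take closer images straight above each pair of cavities to refine them.

Run:
```python
from h import *
import pickle
f=np.radians(5); R=np.array([[np.cos(f),-np.sin(f)],[np.sin(f),np.cos(f)]]); C=np.array([.5557,.0137]); outs=[]
for ks,yc,yaw in (((("oblong",-.097),("square",-.0345)),-.062,95),((("hex",.03),("round",.094)),.06,95)):
    w=C+R@[0,yc]; down(w[0]+.007,w[1]-.083,.17,yaw); robot.pause(.2); c,im=snap("wrist"); 
    big=cv2.resize(im,None,fx=2,fy=2,interpolation=cv2.INTER_CUBIC)
    for k,y in ks:
        b=fitrim(c,im,k,C+R@[0,y],5,span=.006); loc=R.T@(np.array(b[1:3])-C); print(k,round(b[0],1),np.round(b[1:4],4),"board",loc.round(4))
        for u in b[4]: cv2.circle(big,tuple(int(round(2*v+.5)) for v in u),0,(0,0,255),-1)
    outs.append(big[0:560,260:660])
cv2.imwrite("pics/cav2.png",np.hstack(outs)); st()
```

```text
oblong 53.5 [ 0.5652 -0.0844  5.    ] board [ 0.0009 -0.0986]
square 37.7 [ 0.5597 -0.0207  5.    ] board [ 0.001  -0.0346]
hex 57.1 [0.5541 0.0436 5.    ] board [0.001  0.0299]
round 31.2 [0.548  0.1078 4.    ] board [0.0005 0.0945]
 t32.1 pos [ 0.5576 -0.0105  0.17  ] w0.0597 gf0.0 F [0.9 0.  0.7]
```

View pics/cav2.png

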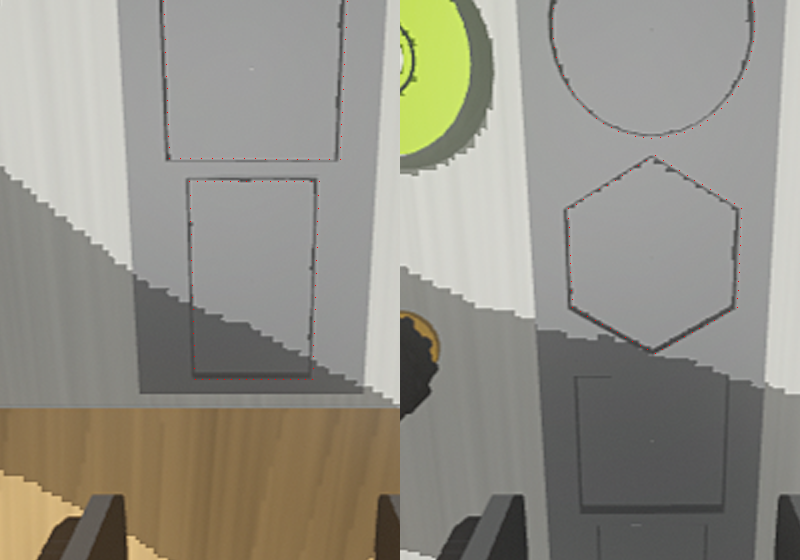

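The outlines now fit well, at a 64.4 mm pitch and 5° yaw. Now I pick and place the hex. For each blank I re-image at the pick yaw, so any camera bias cancels against the cavity measurement.

```bash
cat >> h.py <<'E'
CAV=dict(oblong=(.5652,-.0844),square=(.5597,-.0207),hex=(.5541,.0436),round=(.548,.1078))
def fetch(kind,xy,psi):
    sym=dict(square=90,hex=60,oblong=180)[kind]; w=dict(square=.048,hex=.050,oblong=.036)[kind]; dz=.079 if kind=="oblong" else .077
    near=lambda p:(p-5+sym/2)%sym-sym/2+5
    robot.set_gripper(.064)
    for i in range(2):      # re-measure from straight above at the pick yaw
        psi=near(psi); yaw=psi+90; a=np.radians(yaw)
        down(xy[0]-.083*np.cos(a),xy[1]-.083*np.sin(a),.17,yaw); robot.pause(.15); c,im=snap("wrist")
        r=fit(c,im,kind,xy,yaws=[psi]); print(kind,np.round(r,4)); moved=np.hypot(r[0]-xy[0],r[1]-xy[1])+abs(near(r[2])-psi)*.0003
        xy,psi=r[:2],near(r[2])
        if moved<.002: break
    if r[3]>.06: print("poor fit, stop"); return False
    robot.set_gripper(w+.016); yaw=psi+90; down(*xy,.13,yaw); zline(dz,.1); st("down"); robot.set_gripper(0); g=st("grip")
    zline(.16,.15); o=st("lift")
    if o["gripper_width"]<w-.006: print("no piece"); return False
    x,y=CAV[kind]; down(x,y,.16,95); o=st("over")
    zline(.026+dz+.009,.1); hit=zline(.026+dz-.001,.02,guard=3); o=st("placed? hit=%s"%hit)
    h=o["tool_pos"][2]-dz-.026; print("height above seat %.4f"%h); return h<.002 and o["gripper_width"]>w-.006
def release(w):
    robot.set_gripper(w+.016); zline(.16,.15); st("released")
E
python3 - <<'E'
from h import *
if fetch("hex",(.5613,.2544),-3.1): release(.05)
E
```

```text
hex [ 0.5611  0.2544 -2.8435  0.0176]
down t34.6 pos [0.5609 0.255  0.0774] w0.0660 gf0.0 F [0.2 0.1 0.4]
grip t34.9 pos [0.5615 0.2554 0.0785] w0.0481 gf62.4 F [-0.4  0.4  6.1]
lift t35.6 pos [0.5611 0.2553 0.159 ] w0.0480 gf61.8 F [ 0.3 -0.3  0.2]
over t36.5 pos [0.5539 0.0443 0.1595] w0.0480 gf61.8 F [ 1.   0.2 -0.8]
placed? hit=True t37.5 pos [0.5544 0.0445 0.1046] w0.0481 gf62.2 F [0.  0.1 2.4]
height above seat 0.0016
released t38.4 pos [0.5537 0.0446 0.1596] w0.0660 gf0.0 F [ 0.  -0.7 -0.5]
```

Run:
```python
from h import *
if fetch("square",(.4317,.3903),2.04): release(.048)
down(.5567,-.06,.19,95); robot.pause(.2); c,im=snap("wrist","after2")
for k in("hex","square"): print(k,np.round(fit(c,im,k,CAV[k],.026,yaws=[5]),4))
```

```text
square [0.4319 0.3884 3.3682 0.0742]
square [0.4319 0.3881 2.5425 0.0751]
poor fit, stop
hex [0.5543 0.0438 4.7407 0.0258]
square [ 0.5615  0.005  -0.8778  0.8704]
```

View pics/after2.png

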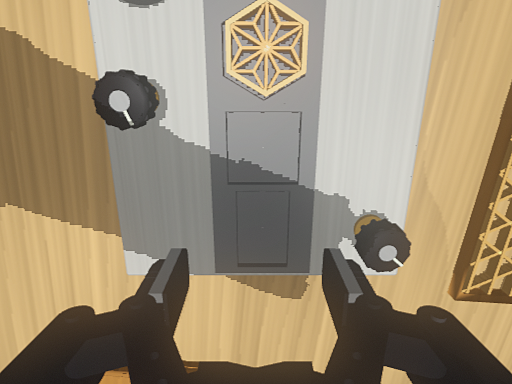

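The hex is seated flat in its cavity (267,47). The square's fit was poor from close up, so I'll look at it.

Run:
```python
from h import *
a=np.radians(92); down(.4317-.083*np.cos(a),.3903-.083*np.sin(a),.17,92); robot.pause(.15); c,im=snap("wrist")
m=woodmask(im)*255; cv2.imwrite("pics/sq.png",np.hstack([im[0:260,130:400],cv2.cvtColor(m,8)[0:260,130:400]]))
```

```text
(no output)
```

View pics/sq.png

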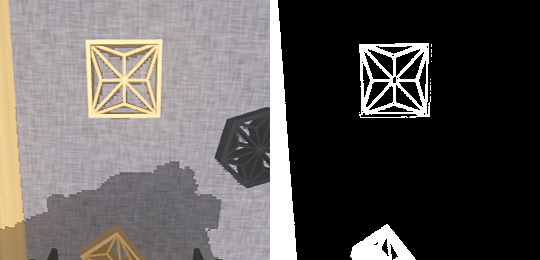

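The sunlit rim falls just under the colour threshold. I'll lower it and continue.

```bash
sed -i 's/>28\*np/>17*np/' h.py
python3 - <<'E'
from h import *
if fetch("square",(.4317,.3903),2.04): release(.048)
E
```

```text
square [0.4316 0.3901 2.0264 0.0127]
down t45.7 pos [0.4312 0.3904 0.0775] w0.0637 gf0.0 F [-0.1  0.  -0.5]
grip t46.0 pos [0.4317 0.391  0.0784] w0.0464 gf62.0 F [-0.4  0.6  6.8]
lift t46.7 pos [0.4313 0.3908 0.159 ] w0.0459 gf61.4 F [ 0.7  0.8 -0.2]
over t48.3 pos [ 0.5596 -0.0198  0.1599] w0.0459 gf61.4 F [ 0.1 -0.2 -0.4]
placed? hit=True t49.4 pos [ 0.56   -0.0198  0.1046] w0.0460 gf61.8 F [ 0.1 -0.5  2.9]
height above seat 0.0016
released t50.2 pos [ 0.5594 -0.0195  0.1596] w0.0643 gf0.0 F [-1.2 -0.5 -1.2]
```

Run:
```python
from h import *
if fetch("oblong",(.4337,.2468),37.8): release(.036)
```

```text
oblong [4.34000e-01 2.46800e-01 3.76078e+01 1.69000e-02]
down t52.9 pos [0.4338 0.2471 0.0795] w0.0521 gf0.0 F [ 0.3  0.7 -0.1]
grip t53.2 pos [0.4342 0.2475 0.0803] w0.0338 gf60.3 F [-0.2 -0.1  6.7]
lift t53.9 pos [0.4339 0.2474 0.1592] w0.0341 gf59.7 F [ 0.5 -0.3 -1.8]
over t55.2 pos [ 0.565  -0.0833  0.1598] w0.0339 gf59.7 F [-0.1 -0.1  0.4]
placed? hit=True t56.2 pos [ 0.5654 -0.0833  0.1061] w0.0339 gf60.6 F [-2.1  0.9  7.5]
height above seat 0.0011
released t57.1 pos [ 0.5648 -0.083   0.1596] w0.0518 gf0.0 F [-0.4  0.1 -0.6]
```

Run:
```python
from h import *
vial()
down(.5567,-.06,.26,95); robot.pause(.2); c,im=snap("wrist")
for k in("hex","square","oblong"): print(k,np.round(fit(c,im,k,CAV[k],.026,yaws=[5],rad=.034),4))
down(.45,-.2,.35,180); t,imt=snap("top")
a=cv2.resize(im,(533,400)); b=cv2.resize(imt[90:300,0:420],(533,266)); cv2.imwrite("pics/fin.png",np.vstack([a,b])[:600]); 
cv2.imwrite("pics/fin.png",cv2.resize(np.vstack([a,b]),None,fx=.9,fy=.9)); st()
```

```text
bubble offset world mm [0.1  0.17] board [0.11 0.16] |0.19| ring r 0.0106
hex [0.5543 0.0439 4.3971 0.0215]
square [ 0.5597 -0.0201  5.0659  0.0145]
oblong [ 0.5652 -0.0844  4.385   0.05  ]
 t61.6 pos [ 0.4501 -0.1998  0.3498] w0.0519 gf0.0 F [ 0.  -0.5 -0.4]
```

View pics/fin.png

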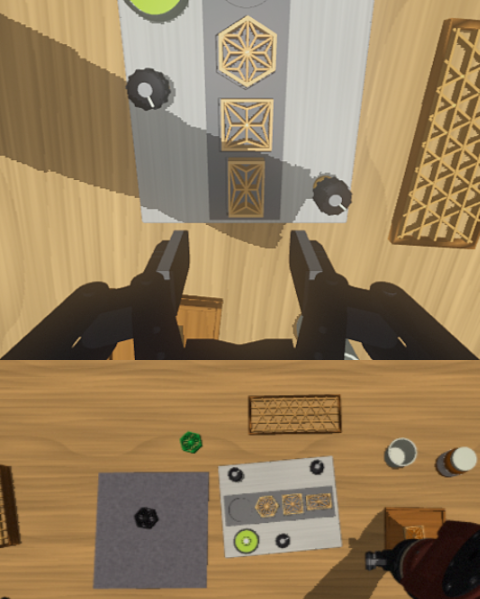

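The hex (247,52), square (247,124) and oblong (246,189) are all seated in their cavities. The mat holds only the black look-alike, no other blanks are in view, and the bubble is 0.2 mm from the ring's centre.

```bash
python3 -c "
from plant import robot
print(robot.job_done())"
```

```text
the job is handed in; nothing more can be done
None
```

I handed the job in at about 62 s: the square coaster, the only one there, is in the tray, the bubble is about 0.2 mm from the ring's centre, and the hex, square and oblong blanks are seated in their cavities (no round blank was in view).

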